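Clear the carton and press open the packing-bench cupboard

ROBOT

A 7-joint arm with a two-finger parallel gripper is mounted at the origin on the work surface. World frame = base frame: x ahead of the robot, y to its left, z up, the work surface at z = 0. Lengths are in m, angles in degrees, forces in N, time in s.
With the tool pointing down it reaches from about 0.425 to 0.95 m from the base axis. Payload 16.7 kg.
Tool frame: the origin (TCP) lies midway between the tips of the shut fingers; the grasp point (between the pads) lies 19 mm behind it; z points along the fingers, y is the line along which they close (so a half turn about z gives the same grasp; the last joint's range is limited). The gripper opens to 94 mm and grips with 3 to 60 N. Pads are 16 mm wide; open, the fingers measure 119 mm over their backs; the gripper's body (75 mm by 177 mm) begins 78 mm behind the grasp point.
Start: joints at [58.298, 24.414, 4.234, 92.017, -1.954, 63.644, -3.845], TCP at [0.265, -0.621, 0.205] pointing down, gripper open.
Joint ranges: [-163.25, 163.25], [-28.42, 122.38], [-70.27, 78.77], [12.13, 141.07], [-58.53, 238.53], [9.26, 117.41], [-156.51, 156.51]. Speed limits (degrees/s): [108.29, 108.29, 136.94, 136.94, 172.46, 172.46, 172.46].

INTERFACE

Orientations are given as [roll, pitch, yaw] about the fixed x, y, z axes, in that order (R = Rz(yaw) Ry(pitch) Rx(roll)).
In Python, from workcell import monitor, eyes, env gives the robot as it stands.
- The arm moves only by the tool step_arm, never from a script. Its argument "plan" is text: rows parted by semicolons, each of 5 numbers parted by spaces: the closure, from -1 (fully open) to 1 (shut), then the shift along the tool's x, y, z in cm, then the turn about the tool's z in rad. In form: claw dx dy dz twist; .... A call has 1 to 5 rows; each row is the pose to reach, as a shift and turn from the pose commanded when the call began, along the tool's axes at that moment; what a row does not reach only later rows make up. A row lasts 1/10 s, in which the tool goes at most 50 mm and 8.59 degrees, less where a joint would pass 70% of its speed; a pose out of reach is approached as far as the arm can. A call with a gripper value outside its range is refused whole. The fingers move at their own pace and stop on an object; "squeeze" is the grip in N (left out, the last holds). Time passes only in rows, so rows that repeat a pose let the fingers close. It gives the time, the measured TCP pose, the force, the opening and the grip force at its end, in the units of the state.
- monitor.read_state(): the state, without advancing time (a new reading comes with each control period).
- eyes.read_camera(name): name is "scene" or "top" or "wrist"; returns a dict with "image" (480x640x3 uint8, red, green, blue), "range_z" (480x640 float32, m along the optical axis (not along the pixel's ray), 0 where there is no reading), "camera_matrix" (3x3 intrinsics, pixels), "rvec" (rotation vector, rad) and "tvec" (3), from world to camera coordinates, as OpenCV has them; the wrist camera has in their place "tool_from_camera" (4x4, takes a point from camera to tool coordinates, whose origin is the TCP and whose axes are the flange's). Camera axes: x right, y down, z forward; pixel columns grow to the right and rows downward; lengths in m; the calibration is good to about 2 mm. A picture is of the moment at which its call begins: read the wrist's pose just before it.
- env.sign_off(): hands the job in; it is judged then, once.
The state is a dict: "clock": time; "q": joint angles; "dq": joint speeds; "joint_efforts": joint torques, N m; "tool_pos": TCP position; "tcp_rot": TCP orientation; "ft_force": force on the tool from outside, world axes, zero at the start; "ft_torque": the same for the moment, N m; "gripper_width": opening from 0.0 (shut) to 1.0 (fully open); "grip_force": force on a finger pad.
Only numpy, scipy, OpenCV 4.12 (cv2) and the standard library are available. Lean on these libraries where they do the work, as an engineer would, in place of code of your own. Each camera call takes 0.05 s, during which the arm holds its last target. There are 200 camera calls.

TASK

With the fingertips, push the brown carton along the bench until it is clear of the swing of the little cupboard's blue door, without lifting or tipping it. Then press the shut door inwards (the orange dot marks the place) so its touch catch lets go, and back away so the spring swings it ajar; leave it standing ajar where the spring brings it. Pick nothing up, and leave the tape roll, the glue bottle and the white pack where they are.

Things in the scene. Friction and masses are not known exactly. Their poses are not given: they have to be found in the camera images.
- cabinet: White bench cupboard, fixed, 180 mm deep (x) x 190 mm wide (y) x 125 mm high; blue door over its whole front. Origin: centre of underside. Its -x axis points out of the front: shut door surface at x = -90 mm, hinge line at x = -84, y = -90, free edge at y = +90. Turned about -90 deg (+-15): front faces world +y, free edge points to world +x, away from the robot.
- door (a joint): Angle (rad) of the blue door, 180 mm wide, 12 thick, no handle. 0 = shut on its touch catch. Pressed in it goes negative: catch lets go for good between -0.02 and -0.03, hard stop at -0.04 (6 mm in at the dot); takes 5 to 6 N there. When no longer held, a weak spring then swings it out to 0.5 (ajar, free edge 86 mm in front) in about 1 s if the way is free. Cannot be latched again.
- door_mark (a point): Centre of the orange dot, 26 mm across, the place to press: on the door's front surface, 150 mm from the hinge, 30 mm from the free edge, 90 mm above the bench (35 mm below the cupboard's top). Moves with the door; when shut it lies at x = -90 mm, y = +60 mm in the cupboard's frame.
- carton: Closed brown carton, 60 mm (its x) x 80 mm (its y) x 80 mm high, 0.28 to 0.56 kg, loose on the bench 25 to 45 mm in front of the free-edge half of the shut door, roughly parallel to it. Origin: centre of underside. Left there, it stops the door from swinging ajar. The bench past the free edge (the cupboard's +y side) is empty for 150 mm or more.
- tape_roll: Green ring-shaped roll of tape, 90 mm across, 48 mm high, lying flat and loose on the bench in front of the work. Origin: centre of its underside. Leave alone.
- glue_bottle: White glue bottle with red cap, 54 mm across, 130 mm high, standing loose on the bench in front of the work. Origin: centre of its underside. Leave alone.
- white_pack: White pack, 45 x 70 mm, 50 mm high, standing loose on the rear half of the cupboard's top. Origin: centre of its underside. Leave alone.
There are look-alikes about, which are no part of the job. There is more than one size of the carton; the job needs the smaller.

How it is judged (in metres and radians):
On the way, in this order (a step that is already met when the one before it is completed fails the run):
1. the carton has been pushed at least 40 mm from its place while the door is still shut (distance of carton from where it was at the start of the episode above 0.04 m and value of joint door below 0.06 rad), for 0.1 s.
2. the door is pressed inwards (value of joint door below -0.015 rad).
3. the door has sprung ajar (value of joint door above 0.35 rad), for 0.2 s.
At the end, for the whole second after the job is handed in: The door stands ajar (0.35 to 0.65 rad); the carton stands upright and still on the bench, not touching the cupboard or its door; the tape roll, glue bottle and white pack are within 30 mm of where they started (value of joint door between 0.35 and 0.65 rad and contact force between carton and cabinet below 0.1 N and height (world z) of carton below 0.01 m and angle between carton's own z axis and vertical below 0.1 rad and linear speed of carton below 0.02 m/s and distance of each of tape_roll, glue_bottle, white_pack from where it was at the start of the episode below 0.03 m).
It fails at once if the carton is lifted off the bench or tipped over (height (world z) of carton above 0.015 m or angle between carton's own z axis and vertical above 0.35 rad).
It fails at once if the tape roll is moved more than 30 mm or knocked over (distance of tape_roll from where it was at the start of the episode above 0.03 m or angle between tape_roll's own z axis and vertical above 0.35 rad).
It fails at once if the glue bottle is moved more than 30 mm or knocked over (distance of glue_bottle from where it was at the start of the episode above 0.03 m or angle between glue_bottle's own z axis and vertical above 0.35 rad).
It fails at once if the white pack is moved more than 30 mm or knocked over (distance of white_pack from where it was at the start of the episode above 0.03 m or angle between white_pack's own z axis and vertical above 0.35 rad).
It also fails if it takes over 48 s, if anything falls off the work surface, if the arm or the gripper's body presses on something with over 40 N, if the wrist force passes 120 N, or if a joint passes its speed limit or range.

## Working session

There is one attempt and no reset: what is moved stays moved. The work goes in short steps, Python scripts to look and compute and a tool call to move; the robot and the scene stay as the last step left them, time stands still between calls to the robot, and variables do not carry over. Pictures are saved under pics/ and viewed, at most 10 in all, crops included, and the job is handed in when it is done.

Besides the shell and the picture viewer there is one more tool, called by a JSON object that holds its "op" and its "data", one argument or row to a line. step_arm: Moves the arm, as the interface text tells. Its arguments: {"type":"object","properties":{"plan":{"type":"string"},"squeeze":{"type":"number"}},"required":["plan"]}

```bash
mkdir -p pics
cat > h.py <<'E'
import numpy as np, cv2
from workcell import monitor, eyes, env
def cam(n):
    c=eyes.read_camera(n); return c
def world(c,u,v,z=None):
    K=c["camera_matrix"];R=cv2.Rodrigues(np.array(c["rvec"],float))[0];t=np.array(c["tvec"],float).ravel()
    d=np.linalg.solve(K,[u,v,1.]);C=-R.T@t;w=R.T@d
    s=c["range_z"][int(v),int(u)] if z is None else (z-C[2])/w[2]
    return (C+s*w).round(4)
E
python3 - <<'E'
from h import *
import pickle
for n in("scene","top"):
    c=cam(n);cv2.imwrite(f"pics/{n}1.png",c["image"][:,:,::-1]);pickle.dump(c,open(n+".pkl","wb"))
print(monitor.read_state())
E
```

```text
{'clock': 0.1, 'q': array([58.29965331, 24.44496851,  4.23158815, 92.04802125, -1.95271327,
       63.64541474, -3.84380803]), 'dq': array([ 0.02041206, -0.10050564,  0.04812681, -0.1286419 ,  0.01077902,
       -0.00713126, -0.00855455]), 'joint_efforts': array([ 8.98157596e-03, -9.37461519e+01,  3.67726989e+00, -4.55048239e+01,
       -4.85854538e-02,  1.66620343e-02,  1.54816003e-04]), 'tool_pos': array([ 0.26501128, -0.62036247,  0.20486278]), 'tcp_rot': array([-1.79933969e+02,  5.54614275e-03,  2.31339259e+01]), 'ft_force': array([ 0.19427228,  0.94268836, -0.01598403]), 'ft_torque': array([ 0.03815723, -0.03739438,  0.0254697 ]), 'grip_force': 0.0, 'gripper_width': 0.9989776461698711}
```

View pics/scene1.png

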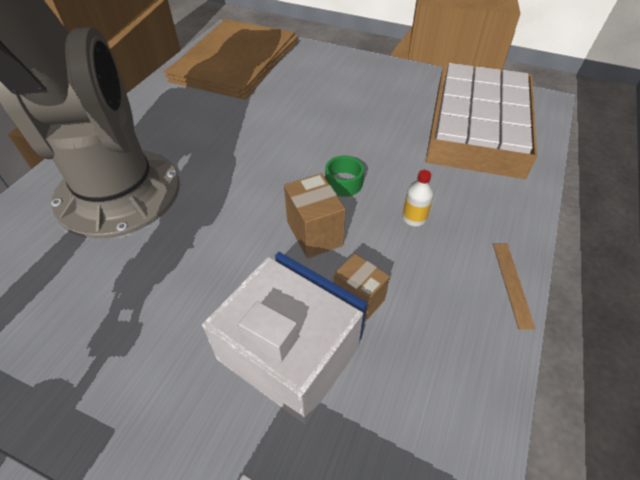

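View pics/top1.png

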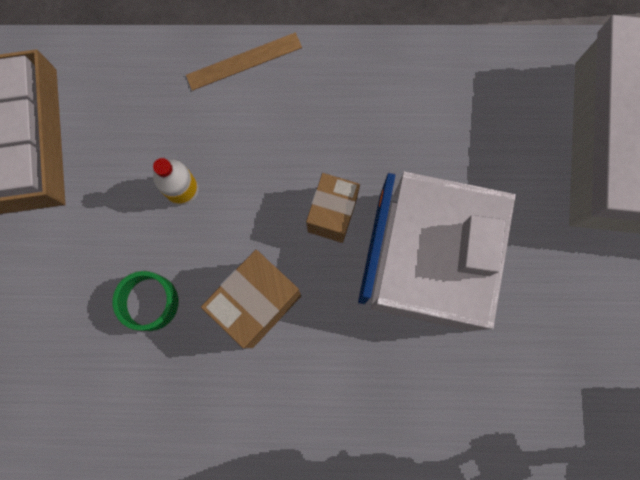

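The two brown cartons are at top-view (333,207) and (251,298). The first is the smaller one and stands in front of the door's free-edge half, as described, so it should be the carton. The larger one is the look-alike. In the same view the door runs from (390,178) to (365,300), the bottle is at (175,182), the tape at (146,301) and the pack at (487,246).

Run:
```python
from h import *
import pickle
c=pickle.load(open("top.pkl","rb"))
cv2.imwrite("pics/crop1.png",cv2.resize(c["image"][150:360,190:450][:,:,::-1],(780,630))[:600])
R=cv2.Rodrigues(np.array(c["rvec"],float))[0];print("cam",(-R.T@np.array(c["tvec"],float).ravel()).round(3))
for n,p in dict(carton=(333,207),big=(251,298),capFE=(406,176),cabH=(379,302),cabB=(512,195),cabB2=(492,324),tape=(119,301),cap=(163,167),pack=(487,246)).items(): print(n,world(c,*p))
# cloud of small carton top
K=c["camera_matrix"];vv,uu=np.mgrid[0:480,0:640];d=np.stack([uu,vv,np.ones_like(uu)],-1)@np.linalg.inv(K).T*c["range_z"][...,None]
W=(d-np.array(c["tvec"]).ravel())@R
def rect(m):
    P=W[m][:,:2].astype(np.float32);r=cv2.minAreaRect(P*1000);print(len(P),r,cv2.boxPoints(r).round())
z=W[...,2]
rect((uu>295)&(uu<365)&(vv>160)&(vv<250)&(abs(z-.08)<.006))
rect((uu>190)&(uu<305)&(vv>240)&(vv<355)&(z>.06))
print(z[298,251])
m=(uu>355)&(uu<520)&(vv>160)&(vv<335)&(abs(z-.125)<.006);rect(m)
img=c["image"].astype(int);b=(img[...,2]>90)&(img[...,0]<60)&(uu>350)&(uu<400)
rect(b&(z>.115)&(z<.135))
```

```text
cam [ 0.402 -0.039  0.939]
carton [ 0.608  -0.0515  0.0811]
big [0.4703 0.062  0.1115]
capFE [ 0.6432 -0.1535  0.1239]
cabH [ 0.4654 -0.1138  0.1256]
cabB [ 0.6162 -0.3003  0.1248]
cabB2 [ 0.4375 -0.2651  0.1245]
tape [0.4702 0.2727 0.0347]
cap [0.6519 0.1892 0.1331]
pack [ 0.5355 -0.2497  0.1722]
2153 ((615.3672485351562, -51.25899887084961), (60.270416259765625, 80.87995147705078), 72.92609405517578) [[568. -68.]
 [645. -92.]
 [663. -34.]
 [586. -11.]]
5157 ((444.00360107421875, 35.0416259765625), (165.20867919921875, 112.18833923339844), 47.64189529418945) [[347.  12.]
 [430. -64.]
 [541.  58.]
 [458. 134.]]
0.11150024326415325
14488 ((543.4986572265625, -197.51466369628906), (180.96646118164062, 190.91763305664062), 78.20697784423828) [[ 432. -267.]
 [ 618. -306.]
 [ 655. -128.]
 [ 469.  -89.]]
905 ((559.7959594726562, -115.59550476074219), (10.364127159118652, 177.51113891601562), 78.21090698242188) [[ 472. -103.]
 [ 646. -139.]
 [ 648. -129.]
 [ 474.  -92.]]
```

View pics/crop1.png

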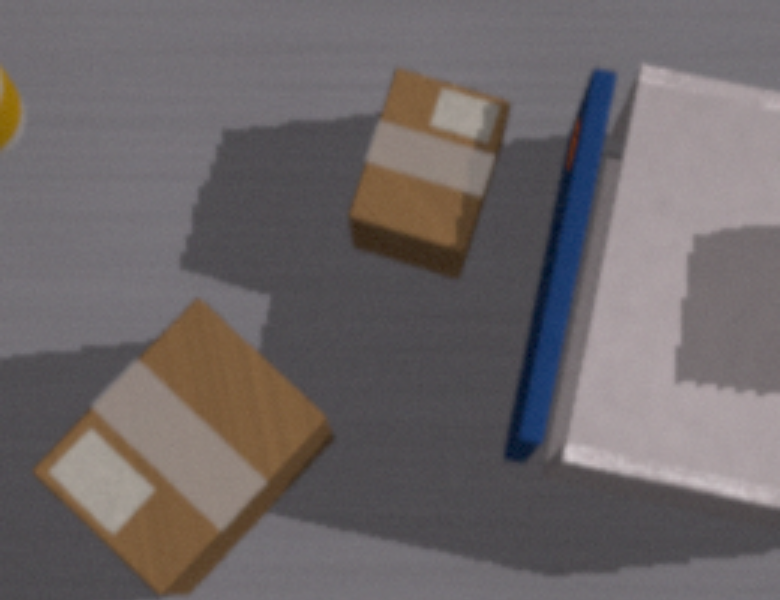

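The crop confirms it. The carton at (333,207) has a 60 × 80 mm top at z = 0.081, while the other is larger and 0.11 m high. The orange dot shows near the free edge on the door. The plan is to go over the cupboard, come down behind the robot-side end of the carton, and push it along the door towards +x.

{"op": "step_arm", "data": {
  "plan": "0.36 24.6 -21.5 -5 0.7; 0.36 24.6 -21.5 -5 0.7; 0.36 24.6 -21.5 -5 0.7; 0.36 24.6 -21.5 -5 0.7; 0.36 24.6 -21.5 -5 0.7"
}}

```text
clock: 0.6
tool_pos: [0.3677, -0.4075, 0.2416]
tcp_rot: [-180.0, 0.0, -17.0]
ft_force: [0.6, -0.1, 1.0]
gripper_width: 0.611
grip_force: 0.0
```

{"op": "step_arm", "data": {
  "plan": "0.36 6 -40 0 0; 0.36 6 -40 0 0; 0.36 6 -40 0 0; 0.36 6 -40 0 0; 0.36 6 -40 0 0"
}}

```text
clock: 1.1
tool_pos: [0.474, -0.1809, 0.2415]
tcp_rot: [180.0, -0.0, -16.6]
ft_force: [0.8, 0.3, 0.7]
gripper_width: 0.323
grip_force: 0.0
```

{"op": "step_arm", "data": {
  "plan": "0.36 0 0 0 0; 0.36 0 0 0 0"
}}

```text
clock: 1.3
tool_pos: [0.4739, -0.1819, 0.2413]
tcp_rot: [-180.0, 0.0, -16.5]
ft_force: [-0.0, -0.5, -0.5]
gripper_width: 0.319
grip_force: 0.0
```

{"op": "step_arm", "data": {
  "plan": "0.36 2.9 -16.6 0 0; 0.36 2.9 -16.6 0 0; 0.36 2.9 -16.6 0 0; 0.36 2.9 -16.6 0 0; 0.36 2.9 -16.6 8 0"
}}

```text
clock: 1.8
tool_pos: [0.5535, -0.0302, 0.1956]
tcp_rot: [-179.8, -0.5, -16.5]
ft_force: [2.1, -0.9, -1.6]
gripper_width: 0.319
grip_force: 0.0
```

Run:
```python
from h import *
s=monitor.read_state();print(s["tool_pos"],s["tcp_rot"])
c=cam("wrist");cv2.imwrite("pics/w1.png",c["image"][:,:,::-1])
```

```text
[ 0.55346506 -0.03019858  0.19563798] [-179.80860639   -0.50326815  -16.50497665]
```

View pics/w1.png

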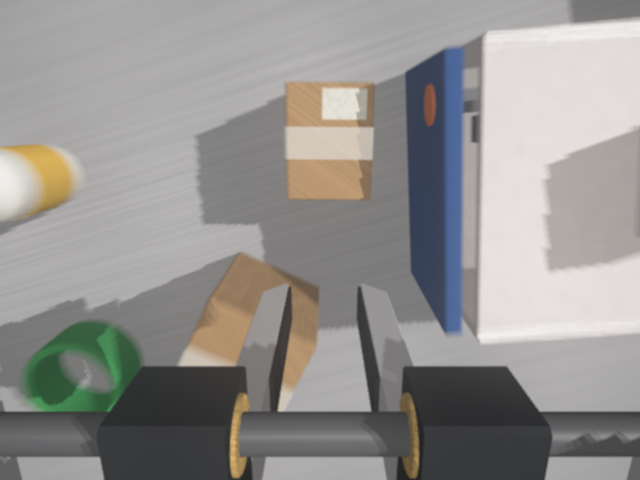

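The wrist picture shows the small carton square to the tool at (329,140), with its near edge at v = 200. The fingertips are at (288,287) and (358,287). The big carton's corner is near (318,287), so I'm checking the clearance before coming down.

Run:
```python
from h import *
from scipy.spatial.transform import Rotation as R
s=monitor.read_state();c=cam("wrist");T=np.array(c["tool_from_camera"]);A=R.from_euler("xyz",s["tcp_rot"],degrees=True).as_matrix()
for p in [(240,255),(316,292),(300,285),(316,335),(288,86),(372,86),(370,197),(290,197)]:
    q=np.linalg.solve(c["camera_matrix"],[*p,1.])*c["range_z"][p[1],p[0]];t=T[:3,:3]@q+T[:3,3]
    print(p,"tool",t.round(4),"world",(A@t+s["tool_pos"]).round(4))
```

```text
(240, 255) tool [-0.036  -0.0734  0.1753] world [0.5328 0.0484 0.0096]
(316, 292) tool [-0.0751 -0.0067  0.184 ] world [ 0.4763 -0.0044  0.0011]
(300, 285) tool [-0.0615 -0.0205  0.1683] world [0.4933 0.005  0.0167]
(316, 335) tool [-0.1202 -0.0069  0.1849] world [4.331e-01 8.700e-03 4.000e-04]
(288, 86) tool [ 0.1003 -0.0222  0.1047] world [ 0.6491 -0.0396  0.0797]
(372, 86) tool [0.105  0.0394 0.1849] world [ 6.358e-01 -9.990e-02 -5.000e-04]
(370, 197) tool [0.0144 0.0405 0.1834] world [ 0.5486 -0.0751  0.0014]
(290, 197) tool [ 0.0141 -0.0289  0.1845] world [ 5.681e-01 -8.600e-03  2.000e-04]
```

{"op": "step_arm", "data": {
  "plan": "0.36 -0.5 0.5 5 0; 0.36 -0.5 0.5 10 0; 0.36 -0.5 0.5 14 0; 0.36 -0.5 0.5 16 0; 0.36 -0.5 0.5 16 0"
}}

```text
clock: 2.4
tool_pos: [0.5412, -0.0373, 0.0301]
tcp_rot: [179.9, 0.2, -16.7]
ft_force: [0.6, -0.8, -0.4]
gripper_width: 0.319
grip_force: 0.0
```

```bash
python3 -c "
from h import *
s=monitor.read_state();print(s['tool_pos'],s['tcp_rot'],s['ft_force'],s['gripper_width'])"
```

```text
[ 0.54119413 -0.03725351  0.0301119 ] [179.88904194   0.23364096 -16.74670731] [ 0.63790766 -0.77788708 -0.42612462] 0.3190097351930338
```

{"op": "step_arm", "data": {
  "plan": "0.36 1 0 -0.6 0; 0.36 2 0 -0.6 0; 0.36 2.6 0 -0.6 0; 0.36 3.2 0 -0.6 0; 0.36 3.8 -0.1 -0.6 0"
}}

```text
clock: 2.9
tool_pos: [0.5797, -0.0457, 0.0384]
tcp_rot: [180.0, 0.0, -16.6]
ft_force: [-5.9, 0.7, 4.7]
gripper_width: 0.322
grip_force: 2.7
```

{"op": "step_arm", "data": {
  "plan": "0.36 0.8 -0.1 0 0; 0.36 1.6 -0.2 0 0; 0.36 2.4 -0.2 0 0; 0.36 3.2 -0.3 0 0; 0.36 4 -0.4 0 0"
}}

```text
clock: 3.4
tool_pos: [0.6193, -0.0532, 0.0383]
tcp_rot: [180.0, 0.0, -16.6]
ft_force: [-5.5, 1.0, 4.4]
gripper_width: 0.319
grip_force: 2.9
```

```bash
cat > t.py <<'E'
from h import *
import sys
c=cam("top");cv2.imwrite(sys.argv[1],c["image"][:,:,::-1])
R=cv2.Rodrigues(np.array(c["rvec"],float))[0]
vv,uu=np.mgrid[0:480,0:640];d=np.stack([uu,vv,np.ones_like(uu)],-1)@np.linalg.inv(c["camera_matrix"]).T*c["range_z"][...,None]
W=(d-np.array(c["tvec"]).ravel())@R
i=c["image"].astype(int)
m=(abs(W[...,2]-.08)<.006)&(W[...,0]>.56)&(abs(W[...,1]+.06)<.09)&(uu<385)&(i[...,0]>i[...,2]+10)
P=W[m][:,:2].astype(np.float32)*1000;print(len(P),cv2.minAreaRect(P));print(monitor.read_state()["tool_pos"])
E
python3 t.py pics/t2.png
```

```text
0 ((0.0, 0.0), (0.0, 0.0), 0.0)
[ 0.62072788 -0.05339179  0.03836645]
```

{"op": "step_arm", "data": {
  "plan": "0.36 0.8 -0.1 0 0; 0.36 1.6 -0.2 0 0; 0.36 2.4 -0.3 0 0; 0.36 3.2 -0.4 0 0; 0.36 4 -0.5 0 0"
}}

```text
clock: 3.95
tool_pos: [0.6589, -0.0597, 0.038]
tcp_rot: [180.0, 0.0, -16.6]
ft_force: [-6.4, 1.1, 4.2]
gripper_width: 0.319
grip_force: 3.0
```

{"op": "step_arm", "data": {
  "plan": "0.36 0.8 -0.1 0 0; 0.36 1.6 -0.2 0 0; 0.36 2.4 -0.3 0 0; 0.36 3.0 -0.4 0 0; 0.36 3.2 -0.4 0 0"
}}

```text
clock: 4.45
tool_pos: [0.691, -0.0649, 0.0378]
tcp_rot: [-180.0, -0.0, -16.6]
ft_force: [-6.1, 1.4, 4.3]
gripper_width: 0.323
grip_force: 2.8
```

{"op": "step_arm", "data": {
  "plan": "0.36 -3 0 0 0; 0.36 -5 0 0 0; 0.36 -5 0 -5 0; 0.36 -5 0 -10 0; 0.36 -5 0 -15 0"
}}

```text
clock: 4.95
tool_pos: [0.6425, -0.0507, 0.1897]
tcp_rot: [-180.0, -0.0, -16.6]
ft_force: [1.0, 0.3, -0.3]
gripper_width: 0.32
grip_force: 0.0
```

```bash
python3 t.py pics/t3.png; python3 -c "
from h import *
s=monitor.read_state();c=cam('wrist');cv2.imwrite('pics/w3.png',c['image'][:,:,::-1])
c=cam('scene');cv2.imwrite('pics/s3.png',c['image'][:,:,::-1])"
```

```text
0 ((0.0, 0.0), (0.0, 0.0), 0.0)
[ 0.64623075 -0.05069466  0.19872051]
```

View pics/w3.png

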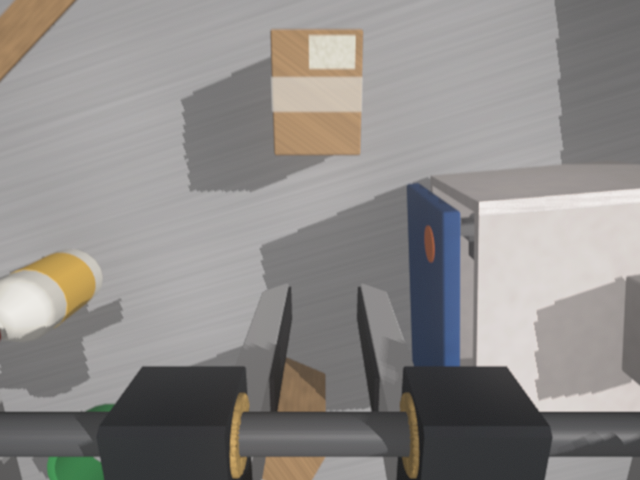

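The carton stands upright past the free edge, with its near edge at v = 155 and the door corner at (410,185). By my numbers it is about 25 mm outside the door's swing. Next I locate the dot at (430,243).

Run:
```python
from h import *
from scipy.spatial.transform import Rotation as R
s=monitor.read_state();c=cam("wrist");T=np.array(c["tool_from_camera"]);A=R.from_euler("xyz",s["tcp_rot"],degrees=True).as_matrix()
i=c["image"].astype(int);i=np.argwhere((i[...,0]>170)&(i[...,1]<130)&(i[...,2]<100)&(np.mgrid[0:480,0:640][1]>415)&(np.mgrid[0:480,0:640][1]<445))
v,u=i.mean(0).round().astype(int);print(u,v,len(i),s["tool_pos"],s["tcp_rot"])
for p in [(u,v),(300,80),(300,145)]:
    q=np.linalg.solve(c["camera_matrix"],[*p,1.])*c["range_z"][p[1],p[0]];t=T[:3,:3]@q+T[:3,3]
    print(p,"tool",t.round(4),"world",(A@t+s["tool_pos"]).round(4))
```

```text
-9223372036854775808 -9223372036854775808 0 [ 0.6448495  -0.05076889  0.19179188] [-179.89356171   -0.4112617   -16.63196769]<stdin>:5: RuntimeWarning: Mean of empty slice.
  ret = um.true_divide(
<stdin>:5: RuntimeWarning: invalid value encountered in cast
Traceback (most recent call last):
IndexError: index -9223372036854775808 is out of bounds for axis 0 with size 480
```

Run:
```python
from h import *
from scipy.spatial.transform import Rotation as R
s=monitor.read_state();c=cam("wrist");T=np.array(c["tool_from_camera"]);A=R.from_euler("xyz",s["tcp_rot"],degrees=True).as_matrix()
print(s["tool_pos"])
for p in [(430,243),(428,238),(431,250),(300,80),(300,145)]:
    q=np.linalg.solve(c["camera_matrix"],[*p,1.])*c["range_z"][p[1],p[0]];t=T[:3,:3]@q+T[:3,3]
    print(p,"tool",t.round(4),"world",(A@t+s["tool_pos"]).round(4))
```

```text
[ 0.64352389 -0.05078156  0.18927409]
(430, 243) tool [-0.0009  0.073   0.0976] world [ 0.6221 -0.1205  0.0917]
(428, 238) tool [0.0007 0.073  0.104 ] world [ 0.6237 -0.121   0.0853]
(431, 250) tool [-0.0051  0.0733  0.0948] world [ 0.618  -0.1196  0.0944]
(300, 80) tool [ 0.1042 -0.0149  0.1099] world [ 0.748  -0.0664  0.0798]
(300, 145) tool [ 0.0636 -0.0154  0.1091] world [ 0.7093 -0.0542  0.0804]
```

{"op": "step_arm", "data": {
  "plan": "1 -0.5 3 2 -0.08; 1 -0.5 3.5 5 -0.08; 1 -0.5 3.8 8 -0.08; 1 -0.5 4 10.4 -0.08; 1 -0.5 4 10.4 -0.08"
}}

```text
clock: 5.7
tool_pos: [0.6233, -0.0877, 0.079]
tcp_rot: [180.0, 0.4, -12.0]
ft_force: [-0.9, -0.3, 0.3]
gripper_width: 0.006
grip_force: 0.0
```

```bash
python3 -c "
from h import *
s=monitor.read_state();c=cam('wrist');cv2.imwrite('pics/w4.png',c['image'][:,:,::-1]);print(s['tool_pos'],s['tcp_rot'],s['ft_force'],s['gripper_width'])"
```

```text
[ 0.62333536 -0.08768795  0.07897999] [179.95180999   0.40758183 -12.04935046] [-0.86727079 -0.32629101  0.2726448 ] 0.0056353693373459865
```

View pics/w4.png

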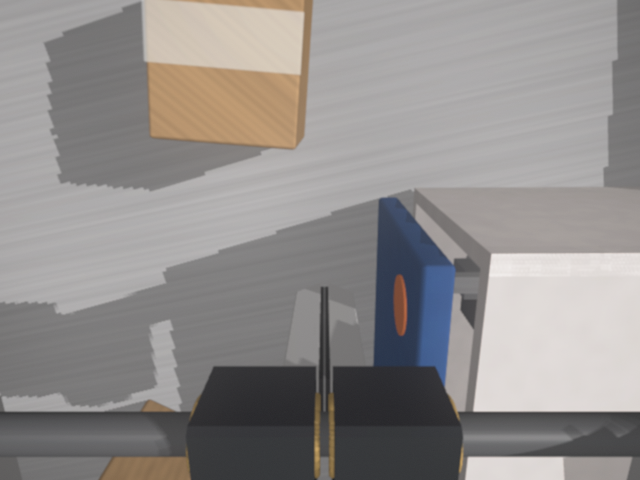

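Fingers are shut and about 20 mm clear of the door, and the dot at (401,305) is level with the tips. Pressing in small steps.

{"op": "step_arm", "data": {
  "plan": "1 0.4 0.8 -0.5 0; 1 0.4 1.5 -0.5 0; 1 0.4 1.8 -0.5 0; 1 0.4 1.8 -0.5 0"
}}

```text
clock: 6.15
tool_pos: [0.6266, -0.107, 0.0893]
tcp_rot: [180.0, -0.1, -12.1]
ft_force: [0.4, 0.5, -0.9]
gripper_width: 0.006
grip_force: 0.0
```

{"op": "step_arm", "data": {
  "plan": "1 0 0.1 0 0; 1 0 0.2 0 0; 1 0 0.3 0 0; 1 0 0.3 0 0"
}}

```text
clock: 6.55
tool_pos: [0.6258, -0.1089, 0.0885]
tcp_rot: [-180.0, 0.0, -12.0]
ft_force: [0.4, 0.4, -0.2]
gripper_width: 0.002
grip_force: 0.0
```

{"op": "step_arm", "data": {
  "plan": "1 0 0.1 0 0; 1 0 0.2 0 0; 1 0 0.3 0 0; 1 0 0.3 0 0"
}}

```text
clock: 6.95
tool_pos: [0.6255, -0.111, 0.0885]
tcp_rot: [-179.9, -0.0, -12.0]
ft_force: [1.3, 5.0, -0.5]
gripper_width: 0.004
grip_force: 2.2
```

Contact at 5 N. Pressing further.

{"op": "step_arm", "data": {
  "plan": "1 0 0.1 0 0; 1 0 0.2 0 0; 1 0 0.3 0 0; 1 0 0.4 0 0; 1 0 0.4 0 0"
}}

```text
clock: 7.45
tool_pos: [0.6247, -0.1149, 0.0886]
tcp_rot: [-179.9, -0.0, -12.0]
ft_force: [1.5, 4.8, -0.9]
gripper_width: 0.005
grip_force: 2.6
```

{"op": "step_arm", "data": {
  "plan": "1 0 0.1 0 0; 1 0 0.2 0 0; 1 0 0.2 0 0"
}}

```text
clock: 7.75
tool_pos: [0.6246, -0.1153, 0.0885]
tcp_rot: [-179.9, -0.0, -11.9]
ft_force: [2.1, 11.6, -1.8]
gripper_width: 0.006
grip_force: 5.8
```

Force has risen to 11.6 N, so the door is on its hard stop and the catch has let go. Backing away.

{"op": "step_arm", "data": {
  "plan": "1 0 -4 0 0; 1 0 -8 0 0; 1 0 -12 0 0; 1 0 -14 -4 0; 1 0 -14 -9 0"
}}

```text
clock: 8.25
tool_pos: [0.652, 0.0233, 0.1775]
tcp_rot: [-180.0, 0.3, -11.8]
ft_force: [0.5, -0.6, 0.0]
gripper_width: 0.006
grip_force: 0.0
```

{"op": "step_arm", "data": {
  "plan": "1 -10 0 -5 0; 1 -10 0 -5 0; 1 -10 0 -5 0; 1 -10 0 -5 0; 1 -10 0 -5 0"
}}

```text
clock: 8.75
tool_pos: [0.556, 0.0396, 0.2284]
tcp_rot: [180.0, -0.0, -12.1]
ft_force: [0.4, -0.6, -0.1]
gripper_width: 0.007
grip_force: 0.0
```

{"op": "step_arm", "data": {
  "plan": "1 0 0 0 0; 1 0 0 0 0; 1 0 0 0 0; 1 0 0 0 0; 1 0 0 0 0"
}}

```text
clock: 9.25
tool_pos: [0.5554, 0.0401, 0.2283]
tcp_rot: [-180.0, 0.0, -12.0]
ft_force: [1.1, 0.3, -0.3]
gripper_width: 0.002
grip_force: 0.0
```

```bash
python3 t.py pics/t5.png; python3 -c "
from h import *
c=cam('scene');cv2.imwrite('pics/s5.png',c['image'][:,:,::-1])"
```

```text
2012 ((739.8547973632812, -73.67793273925781), (60.19974899291992, 82.02251434326172), 73.09336853027344)
[0.55542804 0.04007674 0.22839686]
```

View pics/s5.png

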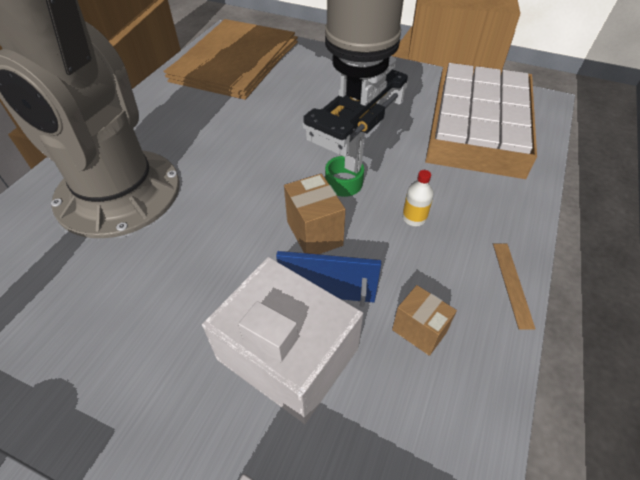

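The door stands ajar, its edge running from (278,255) to (380,262). The carton is upright and clear at (424,320), and the bottle, tape and pack have not moved. I'll let it settle for half a second and hand in.

{"op": "step_arm", "data": {
  "plan": "1 0 0 0 0; 1 0 0 0 0; 1 0 0 0 0; 1 0 0 0 0; 1 0 0 0 0"
}}

```text
clock: 9.85
tool_pos: [0.5554, 0.0401, 0.2286]
tcp_rot: [-180.0, -0.0, -12.0]
ft_force: [-0.1, 0.0, 0.1]
gripper_width: 0.001
grip_force: 0.0
```

```bash
python3 -c "
from h import *
c=cam('scene');b=lambda u,v:world(c,u,v,.125)
p,q=b(279,253),b(380,261);d=q-p;print(p,q,np.degrees(np.arctan2(d[1],d[0]))+11.8)
print(env.sign_off())"
```

```text
[ 0.4796 -0.0966  0.125 ] [ 0.6437 -0.0443  0.125 ] 29.47750192603621
the job is handed in; nothing more can be done
None
```

The job is handed in, though no verdict came back: the carton was pushed about 125 mm and stands upright clear of the door's swing, the door was pressed and stands ajar at about 0.51 rad, and the tape roll, glue bottle and white pack look unmoved in the last picture.

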